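# Lock the vitamin tins away in the child-proof pantry drawer

## Task

Put all the vitamin tins on the pantry counter away in the child-proof drawer: slide the little recessed switch on top of the unit to unlocked, push the drawer front in so that it springs out, and slide every tin upright and fully home into a pocket of its own. Then push the drawer shut until it latches and stays shut by itself, and slide the switch back to locked. Do not knock over the little jar and can that stand among the tins.

Things in the scene. Friction and masses are not known exactly. Their poses are not given: they have to be found in the camera images.
- unit: Low wooden drawer unit, fixed to the counter: 276 mm wide (y), 120 mm deep (x), 72 mm tall. Origin: on the counter under the middle of its front face; its x axis points from the front into the unit, away from the robot, y to the robot's left, z up. It stands turned up to 0.25 rad, so use these axes. Never moves.
- drawer (a joint): Drawer travel out of the unit (unit's -x), m: 0 = latched shut, 0.085 = fully out, -0.010 = right in. Push-push catch: pushed to -0.009 or deeper and let go, a shut drawer springs out to 0.085 by itself, an open one comes back to 0 and stays latched. Spring 2.6 N at 0, 0.8 N at 0.085; damped 47 N s/m (out in 3 s). With the switch locked it goes in to -0.002 only, so neither opens nor latches.
- drawer_front (a point): Middle of the top edge of the drawer's outer front face (the face looks along the unit's -x). The front is a plain wooden board 272 mm wide, 53 mm tall, 10 mm thick, no handle, top 56 mm above the counter; shut, there is an 11 mm gap between it and the unit. Moves with the drawer.
- lock (a joint): Travel of the lock switch along the unit's +y, m: 0 = locked (right-hand end seen from the robot, the end beside the small round steel stud), 0.014 = unlocked (left-hand end). It stays where it is left; friction 1.5 N.
- lock_top (a point): Middle of the top of the lock switch: a black ribbed thumb piece 12 mm long (y), 24 mm wide (x), 6.5 mm tall, standing on the floor of a slot sunk in the unit's top, so its top is 1.5 mm below the unit's top. It is the black block in the grey slot.
- slot_mid (a point): Middle of the slot's mouth, at the level of the unit's top (72 mm above the counter). The slot is 116 mm long (unit's y), 34 mm wide (x), 8 mm deep, flat grey floor; the switch sits 7 mm to the right of the middle when locked, 7 mm to the left when unlocked.
- pocket0 (a point): Middle of the floor of pocket 0 in the drawer (moves with it). Four equal pockets in a row along the unit's y, 62 mm apart, pocket 0 the rightmost: each 58 mm long (x), 32 mm wide (y), 14 mm deep, its floor 12 mm above the counter, its rim 26 mm above the counter; solid white plastic between. Any tin fits any pocket.
- pocket1 (a point): The same for pocket 1, 62 mm to the left of pocket 0.
- pocket2 (a point): The same for pocket 2, 124 mm to the left of pocket 0.
- pocket3 (a point): The same for pocket 3, 186 mm to the left of pocket 0.
- tin0: Plain bare-metal vitamin tin, a box 54 mm long (its x), 28 mm wide (y), 34 mm tall (z), about 90 g, weighted low; paper label on top. Origin: centre of its underside. Starts upright on the counter; may be absent (3 or 4 are there).
- tin1: Plain bare-metal vitamin tin, a box 54 mm long (its x), 28 mm wide (y), 34 mm tall (z), about 90 g, weighted low; paper label on top. Origin: centre of its underside. Starts upright on the counter; may be absent (3 or 4 are there).
- tin2: Plain bare-metal vitamin tin, a box 54 mm long (its x), 28 mm wide (y), 34 mm tall (z), about 90 g, weighted low; paper label on top. Origin: centre of its underside. Starts upright on the counter; may be absent (3 or 4 are there).
- tin3: Plain bare-metal vitamin tin, a box 54 mm long (its x), 28 mm wide (y), 34 mm tall (z), about 90 g, weighted low; paper label on top. Origin: centre of its underside. Starts upright on the counter; may be absent (3 or 4 are there).
- spice_jar: Small spice jar, 42 mm across, 62 mm tall, standing among the tins. Not part of the job; origin at the centre of its underside.
- small_can: Small can, 48 mm across, 50 mm tall, standing among the tins. Not part of the job; origin at the centre of its underside.

How it is judged:
By the outcome, as a careful person would: the job done as asked, in the order asked, and still so for the second after the job is handed in, with the robot touching nothing.
Of tin0, tin1, tin2, tin3 only 3 to 4 are there at a start; the rules pass over those that are not, and their reading is None.
At some moment in a run one of tin0, tin1, tin2, tin3 may be knocked a few centimetres aside while the robot is not near it.
It also fails if it takes over 210 s, if anything falls off the work surface, if the arm or the gripper's body presses on something with over 40 N, if the wrist force passes 120 N, or if a joint passes its speed limit or range.

## Robot

A 6-joint arm with a two-finger parallel gripper is mounted at the origin on the work surface. World frame = base frame: x ahead of the robot, y to its left, z up, the work surface at z = 0. Lengths are in m, angles in rad, forces in N, time in s.
With the tool pointing down it reaches from about 0.375 to 0.9 m from the base axis. Payload 3.1 kg.
Tool frame: the origin (TCP) lies at the centre of the arm's flange, where the gripper is bolted on; the fingertips stand 173 mm ahead of it and the grasp point (between the pads) lies 155 mm ahead of it; z points along the fingers, y is the line along which they close (so a half turn about z gives the same grasp; the last joint's range is limited). The gripper opens to 85 mm and grips with 20 to 120 N. Pads are 22 mm wide; open, the fingers measure 114 mm over their backs; the gripper's body (76 mm by 85 mm) begins 54 mm behind the grasp point. The pads swing forward as they close: fully open they stand 13 mm farther back than shut.
Start: joints at [1.125, 0.527, 1.433, -0, 1.181, -0.178], TCP at [0.165, 0.603, 0.405] pointing down, gripper open.
Joint ranges: [-3.08, 3.08], [-0.75, 2.2], [0.22, 2.44], [-1.43, 4.57], [0, 2.65], [-2.85, 2.85]. Speed limits (rad/s): [2.79, 2.79, 3.14, 3.14, 3.14, 3.14].

## Interface

Orientations are given as a unit quaternion [x, y, z, w].
In Python, from station import * gives the robot as it stands.
- The arm moves only by the shell command python3 -m jog 'ROWS' [OPENING] [FORCE]. ROWS is a JSON object of lists of equal length, an entry for each row: "linear": the shift along the world's x, y, z in mm, a list of three; "turn": the turn about the world's z in units of 5 degrees (1.0 is 5 degrees). A call has 1 to 12 rows; each row shifts and turns the commanded pose from where the row before left it; what a row does not reach is not made up. A row lasts 1/8 s, in which the tool goes at most 62.5 mm and 10.7 degrees, less where a joint would pass 70% of its speed; a pose out of reach is approached as far as the arm can. A call is refused whole if a number of a shift passes 62.5 or a number of a turn 1, either way. A call with a gripper value outside its range is refused whole. OPENING is the opening, from 0 (shut) to 1 (fully open), set as the call begins (- or left out, the last holds). The fingers move at their own pace and stop on an object; FORCE is the grip in N (left out, the last holds). Time passes only in rows, so rows that do not move let the fingers close. It gives the time, the measured TCP pose, the force, the opening and the grip force at its end, in the units of the state.
- sense(): the state, without advancing time (a new reading comes with each control period).
- snapshot(name): name is "scene" or "top"; returns the picture (480x640x3 uint8, red, green, blue); there is no depth.
- get_calibration(name): a dict with "fx", "fy", "cx", "cy" (pixels), "dist_coeffs" ([k1, k2, p1, p2, k3] as OpenCV has them; the pictures are not rectified), "world_to_cam" (4x4, takes a point from world to camera coordinates). Camera axes: x right, y down, z forward; pixel columns grow to the right and rows downward; lengths in m; the calibration is good to about 2 mm. A picture is of the moment at which its call begins. get_calibration takes no time and is no camera call.
- sign_off(): hands the job in; it is judged then, once.
The state is a dict: "t": time; "q": joint angles; "qd": joint speeds; "tau": joint torques, N m; "tcp_pos": TCP position; "tool_rot": TCP orientation; "force": force on the tool from outside, world axes, zero at the start; "ft_torque": the same for the moment, N m; "finger_gap": opening from 0.0 (shut) to 1.0 (fully open); "gripper_force": force on a finger pad.
Only numpy, scipy, OpenCV 4.12 (cv2) and the standard library are available. Lean on these libraries where they do the work, as an engineer would, in place of code of your own. Each camera call takes 0.05 s, during which the arm holds its last target. There are 200 camera calls.

## Working session

There is one attempt and no reset: what is moved stays moved. The work goes in short steps, Python scripts to look and compute and a shell command to move; the robot and the scene stay as the last step left them, time stands still between calls to the robot, and variables do not carry over. Pictures are saved under pics/ and viewed, at most 14 in all, crops included, and the job is handed in when it is done.

```bash
mkdir -p pics
python3 - <<'E'
from station import *
import cv2,numpy as np
for n in("scene","top"):
    im=snapshot(n); cv2.imwrite(f"pics/{n}0.png",im[:,:,::-1]); c=get_calibration(n); print(n,c["fx"],c["cx"],c["dist_coeffs"],np.round(c["world_to_cam"],3).tolist())
s=sense();print(s["t"],s["tcp_pos"],s["tool_rot"],s["finger_gap"])
E
```

```text
scene 545.5529999546532 322.928308687108 [-0.02917949  0.          0.          0.          0.        ] [[0.855, 0.519, -0.011, -0.423], [0.28, -0.479, -0.832, -0.118], [-0.437, 0.708, -0.555, 1.138], [0.0, 0.0, 0.0, 1.0]]
top 600.9779085512789 324.89957080465905 [-0.13315094  0.          0.          0.          0.        ] [[-0.006, -1.0, 0.003, -0.029], [-0.992, 0.006, -0.123, 0.537], [0.123, -0.003, -0.992, 0.924], [0.0, 0.0, 0.0, 1.0]]
0.1 [0.16521607 0.6024442  0.40382224] [ 1.33516260e-01  9.91046133e-01 -9.41870832e-04 -2.90035297e-04] 0.9987187174376021
```

View pics/top0.png

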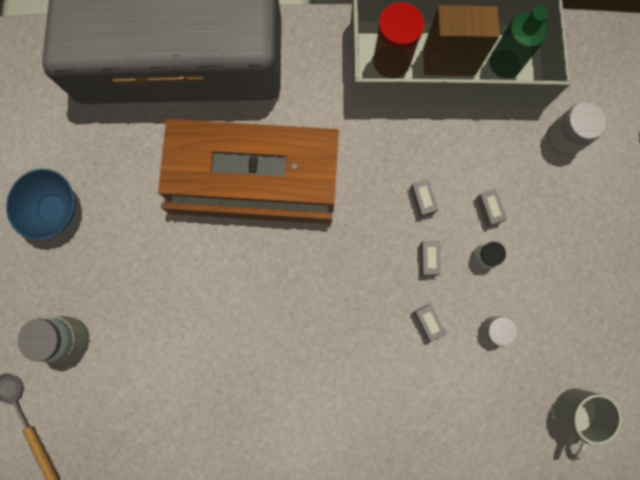

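View pics/scene0.png

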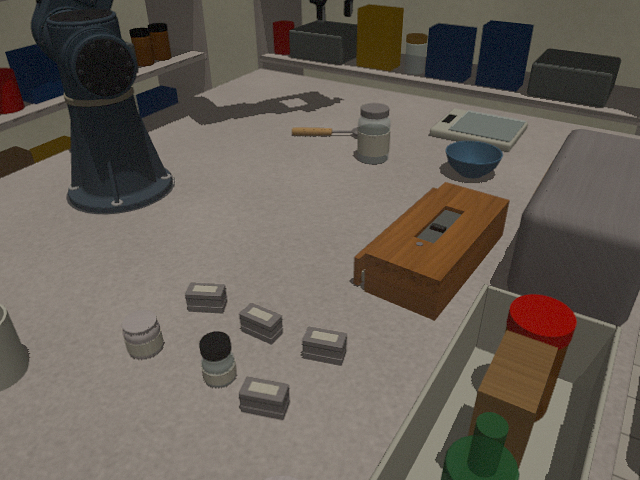

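Top view: the unit's top has corners near (167,121), (338,129) and (160,194). The slot is at (211–287, 152–177), the switch at (253,164) and the stud at (294,167). There are four tins, at about (425,197), (493,207), (431,258) and (431,322), with the jar at (491,255) and the can at (502,332). The scene view agrees, and the drawer is shut.

```bash
cat > h.py <<'E'
from station import *
import cv2,numpy as np
from scipy.optimize import least_squares
C={n:get_calibration(n) for n in("top","scene")}
def K(c): return np.array([[c["fx"],0,c["cx"]],[0,c["fy"],c["cy"]],[0,0,1.]]),np.array(c["dist_coeffs"])
def p2w(n,px,z):
    c=C[n];k,d=K(c);u=cv2.undistortPoints(np.float64(px).reshape(-1,1,2),k,d).reshape(-1,2)
    T=np.array(c["world_to_cam"]);R,t=T[:3,:3],T[:3,3];o=-R.T@t
    r=np.c_[u,np.ones(len(u))]@R
    return (o+r*((z-o[2])/r[:,2])[:,None])[:,:2]
def w2p(n,P):
    c=C[n];k,d=K(c);T=np.array(c["world_to_cam"])
    return cv2.projectPoints(np.float64(P).reshape(-1,1,3),cv2.Rodrigues(T[:3,:3])[0],T[:3,3],k,d)[0].reshape(-1,2)
def shot(n,f=None):
    im=snapshot(n)[:,:,::-1].copy()
    if f: cv2.imwrite(f"pics/{f}.png",im)
    return im
def labels(im,roi,z=.034,thr=None):
    x0,y0,x1,y1=roi; s=cv2.resize(im[y0:y1,x0:x1],None,fx=4,fy=4,interpolation=cv2.INTER_CUBIC)
    f=s.astype(int); b=f.min(2); rb=f[:,:,2]-f[:,:,0]
    m=((f[:,:,1]>(thr or 165))&(rb>20)).astype(np.uint8)
    out=[]
    for c in cv2.findContours(m,cv2.RETR_EXTERNAL,cv2.CHAIN_APPROX_NONE)[0]:
        if not 1200>cv2.contourArea(c)/4>250: continue
        px=(c.reshape(-1,2)+.5)/4-.5+[x0,y0]; w=p2w("top",px,z)*1000
        (cx,cy),(a,bb),an=cv2.minAreaRect(w.astype(np.float32))
        if a<bb: an+=90
        out.append((round(cx,1),round(cy,1),round((an+90)%180-90,1),round(a,1),round(bb,1),np.round(px.mean(0)).tolist()))
    return out
def tcp():
    s=sense();q=s["tool_rot"];yaw=np.degrees(np.arctan2(*(2*q[1]*q[[1,0]]-[1,0]))) if 1 else 0
    return np.round(np.array(s["tcp_pos"])*1000,1),round(yaw%180,1),np.round(s["force"],1),round(s["finger_gap"],3),round(s["t"],2)
E
python3 - <<'E'
from h import *
im=cv2.imread("pics/top0.png")
print(im[197,425],im[197,417],im[240,400])
for t in(120,140,165): print(t,labels(im,(390,170,530,350),thr=t))
for nm,px,z in[("unit",[(167,121),(338,129),(334,205),(160,194)],.072),("slot",[(211.5,152),(287,156),(286,178),(211,174)],.072),("sw",[(253,164)],.0705),("stud",[(294,167)],.072)]:
    print(nm,np.round(p2w("top",px,z)*1000,1).tolist())
print(tcp())
a=cv2.resize(im[110:230,150:350],None,fx=4,fy=4,interpolation=cv2.INTER_CUBIC); cv2.imwrite("pics/c1.png",a)
E
```

```text
[165 192 198] [105 112 119] [144 158 168]
120 []
140 []
165 [(412.9, -198.6, 25.3, 33.5, 14.0, [431.0, 323.0]), (516.5, -202.0, 0.2, 33.7, 14.0, [431.0, 257.0]), (599.4, -306.6, 17.3, 33.6, 13.4, [494.0, 206.0]), (615.3, -194.6, 15.5, 34.2, 14.1, [425.0, 196.0])]
unit [[732.5, 217.7], [716.0, -54.0], [594.2, -46.7], [613.9, 224.5]]
slot [[680.3, 144.8], [672.6, 26.0], [637.3, 27.4], [644.8, 144.7]]
sw [[660.5, 79.2]]
stud [[654.8, 15.0]]
(array([165.2, 602.4, 403.8]), np.float64(74.7), array([-0.4, -0.1, -0.3]), 0.999, 0.1)
```

View pics/c1.png

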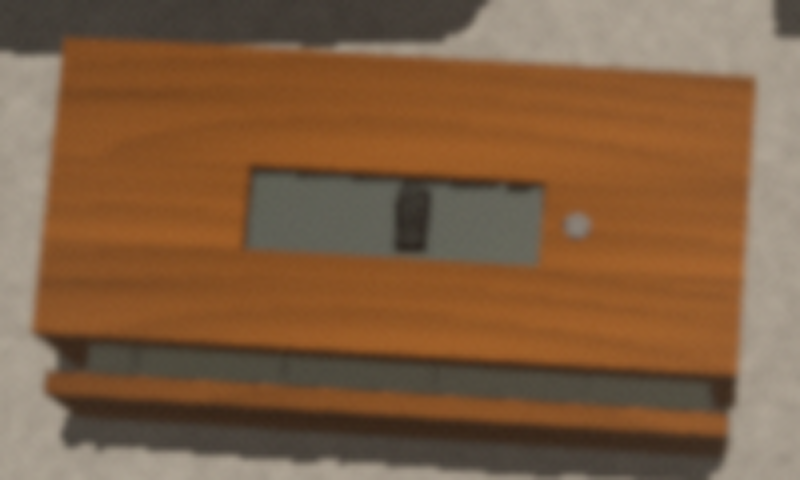

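The crop shows unit-top corners at crop pixels (63,38), (754,77), (735,376) and (34,333). The slot mouth corners are at (248,166), (545,183), (541,265) and (247,249), and the switch is at (412,218), which is 7 mm right of the middle, so locked. I'll fit the unit's pose from these points.

```bash
cat >> h.py <<'E'
def fitunit():
    px=(np.float64([(63,38),(754,77),(735,376),(34,333),(248,166),(545,183),(541,265),(247,249)])+.5)/4-.5+[150,110]
    def M(p,P):
        c,s=np.cos(p[2]),np.sin(p[2]);P=np.float64(P).reshape(-1,3)
        return np.c_[p[0]+c*P[:,0]-s*P[:,1],p[1]+s*P[:,0]+c*P[:,1],P[:,2]]
    def mod(p):
        sx=p[3]
        P=[(.12,.138,.072),(.12,-.138,.072),(0,-.138,.072),(0,.138,.072),(sx+.017,.058+p[4],.072),(sx+.017,-.058+p[4],.072),(sx-.017,-.058+p[4],.072),(sx-.017,.058+p[4],.072)]
        return (w2p("top",M(p,P))-px).ravel()
    r=least_squares(mod,[.6,.09,.06,.05,0],x_scale=[.01,.01,.01,.01,.01])
    return r.x,r.fun,M
E
python3 - <<'E'
from h import *
p,f,M=fitunit();print(np.round(p,4),np.degrees(p[2]),np.round(f,1).tolist())
W=lambda *P:np.round(M(p,[P])*1000,1)
sx,sy=p[3:5]
print("slot",W(sx,sy,.072),"drawer front mid",W(-.021,0,.056))
print("right-of-switch start (tool centre 30mm right of mid)",W(sx,sy-.038,.072))
E
```

```text
[ 0.6061  0.0912 -0.0689  0.0551 -0.0009] -3.945704091902174 [-0.0, 0.2, 0.3, -0.1, 0.5, -0.2, -0.8, 0.1, 0.9, -0.2, 0.2, -0.3, -0.4, 0.4, -0.8, 0.1]
slot [[661.1  86.4  72. ]] drawer front mid [[585.2  92.6  56. ]]
right-of-switch start (tool centre 30mm right of mid) [[658.4  48.5  72. ]]
```

```bash
python3 -m jog '{"linear":[[30,-34,0],[40,-46,0],[40,-46,0],[40,-46,0],[40,-46,0],[40,-46,0],[40,-46,0],[40,-46,0],[40,-46,0],[40,-46,-20],[40,-46,-30],[0,0,0]],"turn":[0.2,0.2,0.2,0.2,0.2,0.2,0.2,0.2,0.2,0.2,0.2,0.08]}' 0 40; python3 -c "
from h import *;print(tcp())"
```

```text
t: 1.6
tcp_pos: [0.5929, 0.1101, 0.3548]
tool_rot: [0.037, 0.999, -0.0, -0.002]
force: [-0.3, 0.3, -0.1]
finger_gap: -0.003
gripper_force: 0.0
(array([592.9, 110.1, 354.8]), np.float64(85.8), array([-0.3,  0.3, -0.1]), -0.003, 1.6)
```

```bash
python3 -m jog '{"linear":[[30,-30,0],[35.5,-31.6,0],[0,0,-40],[0,0,-40],[0,0,-9],[0,0,0],[0,0,0]],"turn":[0.05,0,0,0,0,0,0]}'
python3 - <<'E'
from h import *
print(tcp());im=shot("scene");cv2.imwrite("pics/c2.png",cv2.resize(im[130:330,340:540],None,fx=3,fy=3,interpolation=cv2.INTER_CUBIC))
E
```

```text
t: 2.48
tcp_pos: [0.6572, 0.0524, 0.2706]
tool_rot: [0.032, 0.999, -0.0, 0.002]
force: [-0.4, -0.2, 0.6]
finger_gap: 0.001
gripper_force: 0.0
(array([657.2,  52.4, 270.6]), np.float64(86.3), array([-0.4, -0.2,  0.6]), 0.001, 2.48)
```

View pics/c2.png

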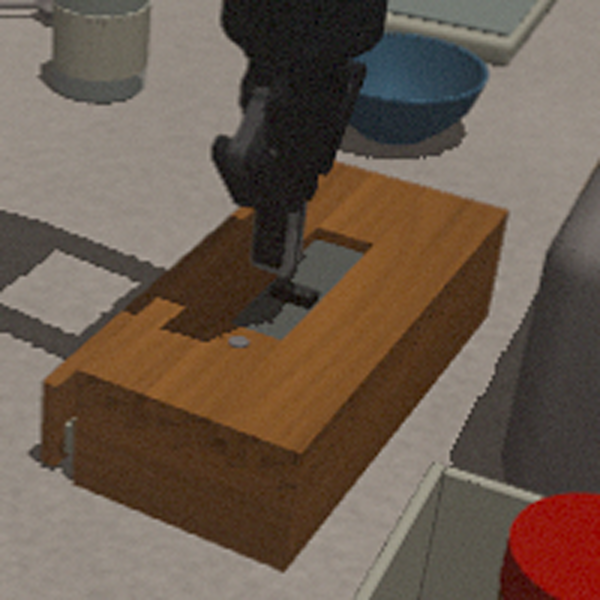

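```bash
python3 -c "
from h import *;print(w2p('scene',[(.6572,.0524,.0976)]))"; python3 -m jog '{"linear":[[1,-4,-5],[0,0,-6],[0,0,-6],[0,0,-4],[0,0,-4],[0,0,-3],[0,0,-2],[0,0,0],[0,0,0]],"turn":[0,0,0,0,0,0,0,0,0]}'
```

```text
[[430.63097347 216.70573091]]
t: 3.65
tcp_pos: [0.6577, 0.048, 0.2388]
tool_rot: [0.032, 0.999, -0.0, 0.0]
force: [0.7, 0.4, -0.1]
finger_gap: -0.003
gripper_force: 0.0
```

```bash
python3 -m jog '{"linear":[[0.2,4,0],[0.3,4,0],[0.3,4,0],[0.3,4,0],[0.3,4,0],[0.3,3,0],[0,0,0],[0,0,0]],"turn":[0,0,0,0,0,0,0,0]}';python3 - <<'E'
from h import *
im=shot("top");cv2.imwrite("pics/c3.png",cv2.resize(im[110:230,150:350],None,fx=4,fy=4,interpolation=cv2.INTER_CUBIC))
E
```

```text
t: 4.65
tcp_pos: [0.6593, 0.0711, 0.2386]
tool_rot: [0.032, 0.999, 0.0, 0.0]
force: [0.3, 0.1, 0.2]
finger_gap: 0.002
gripper_force: 0.0
```

View pics/c3.png

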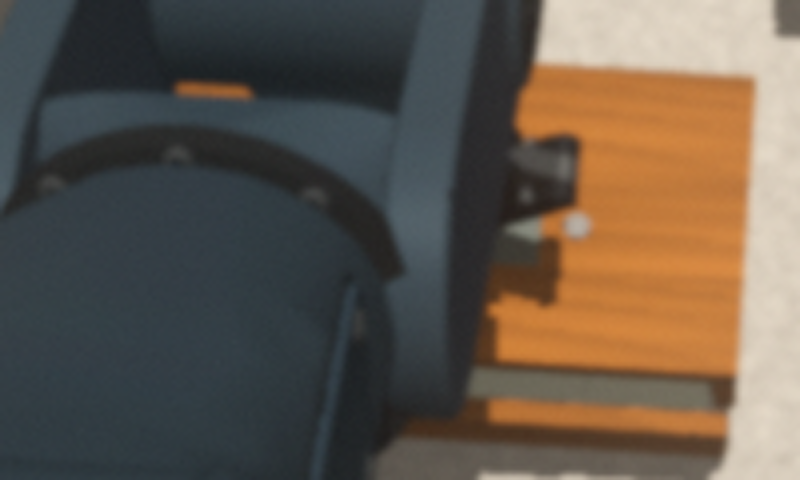

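The arm hides the slot from above. I feel no contact force yet, so I'll go on until the end stop pushes back.

```bash
python3 -m jog '{"linear":[[0.2,3,0],[0.2,3,0],[0,0,0]],"turn":[0,0,0]}'; python3 -m jog '{"linear":[[0.1,2,0],[0,0,0]],"turn":[0,0]}';  python3 -m jog '{"linear":[[0.1,2,0],[0,0,0]],"turn":[0,0]}'
python3 - <<'E'
from h import *
im=shot("scene");cv2.imwrite("pics/c4.png",cv2.resize(im[170:270,390:490],None,fx=5,fy=5,interpolation=cv2.INTER_CUBIC))
E
```

```text
t: 5.08
tcp_pos: [0.6598, 0.0773, 0.2386]
tool_rot: [0.032, 0.999, 0.0, 0.0]
force: [0.7, -0.6, 0.2]
finger_gap: 0.001
gripper_force: 0.3
t: 5.32
tcp_pos: [0.6599, 0.0791, 0.2386]
tool_rot: [0.032, 0.999, 0.0, 0.0]
force: [0.2, -1.2, -0.9]
finger_gap: 0.0
gripper_force: 0.4
t: 5.58
tcp_pos: [0.66, 0.0808, 0.2386]
tool_rot: [0.032, 0.999, -0.0, 0.0]
force: [1.0, -2.0, -0.4]
finger_gap: -0.002
gripper_force: 1.3
```

View pics/c4.png

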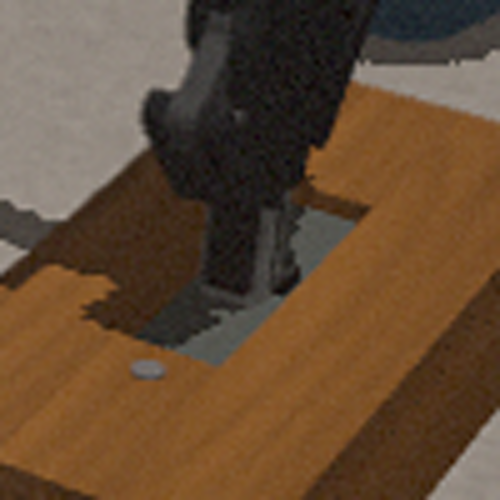

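```bash
for i in 1; do python3 -m jog '{"linear":[[0.1,2,0],[0.1,2,0],[0,0,0]],"turn":[0,0,0]}'; python3 -m jog '{"linear":[[0.1,2,0],[0,0,0]],"turn":[0,0]}';  python3 -m jog '{"linear":[[0.1,1.5,0],[0,0,0]],"turn":[0,0]}'; done
```

```text
t: 6.0
tcp_pos: [0.6602, 0.0822, 0.2386]
tool_rot: [0.032, 0.999, -0.003, -0.0]
force: [-0.4, -11.3, 0.3]
finger_gap: -0.001
gripper_force: 6.0
t: 6.25
tcp_pos: [0.6603, 0.0828, 0.2386]
tool_rot: [0.031, 1.0, -0.004, -0.001]
force: [-0.1, -15.7, 0.4]
finger_gap: -0.001
gripper_force: 8.2
t: 6.5
tcp_pos: [0.6604, 0.0834, 0.2386]
tool_rot: [0.031, 1.0, -0.005, -0.001]
force: [-1.6, -19.6, -0.3]
finger_gap: -0.002
gripper_force: 9.8
```

End stop felt at 20 N, so the switch is across. I'll back off, rise and go in front of the drawer.

```bash
python3 -m jog '{"linear":[[0,-8,0],[0,-4,0],[0,0,30],[0,0,40],[-40,7,0],[-40,7,0],[-40,7,0],[0,0,0],[0,0,0]],"turn":[0,0,0,0,0,0,0,0,0]}'
python3 - <<'E'
from h import *
im=shot("top");cv2.imwrite("pics/c5.png",cv2.resize(im[110:230,150:350],None,fx=4,fy=4,interpolation=cv2.INTER_CUBIC));print(tcp())
E
```

```text
t: 7.62
tcp_pos: [0.541, 0.0981, 0.3091]
tool_rot: [0.032, 0.999, 0.0, 0.001]
force: [0.3, 0.2, 0.3]
finger_gap: -0.002
gripper_force: 0.0
(array([541.5,  97.8, 309.1]), np.float64(86.3), array([0.3, 0.8, 0.3]), -0.002, 7.67)
```

View pics/c5.png

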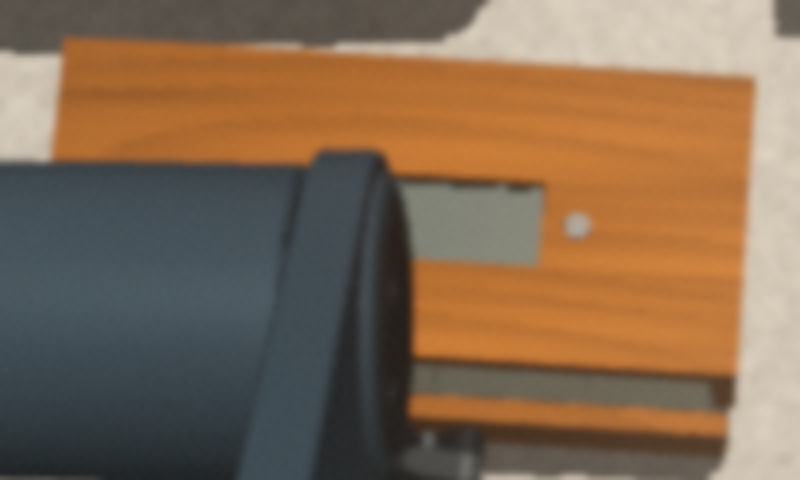

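The switch has left its locked spot at crop (412,218). The drawer front is clear ahead of the fingers.

```bash
python3 -m jog '{"linear":[[0,-2,-40],[0,0,-40],[0,0,-30],[15,-1,0],[12,-0.8,0],[0,0,0]],"turn":[0,0,0,0,0,0]}';python3 -m jog '{"linear":[[4,-0.3,0],[4,-0.3,0],[4,-0.3,0],[4,-0.3,0],[2,-0.1,0],[0,0,0]],"turn":[0,0,0,0,0,0]}'
```

```text
t: 8.43
tcp_pos: [0.5693, 0.0934, 0.199]
tool_rot: [0.032, 0.999, 0.0, 0.002]
force: [-0.1, -0.8, -0.3]
finger_gap: -0.0
gripper_force: 0.0
t: 9.18
tcp_pos: [0.5851, 0.0924, 0.1986]
tool_rot: [0.032, 0.999, -0.0, -0.0]
force: [-3.0, -0.1, 1.5]
finger_gap: 0.001
gripper_force: 1.7
```

```bash
python3 -m jog '{"linear":[[2,-0.1,0],[0,0,0]],"turn":[0,0]}';python3 -m jog '{"linear":[[2,-0.1,0],[0,0,0]],"turn":[0,0]}'; python3 -m jog '{"linear":[[1.5,-0.1,0],[0,0,0]],"turn":[0,0]}'
```

```text
t: 9.43
tcp_pos: [0.5859, 0.0924, 0.1985]
tool_rot: [0.032, 0.999, -0.0, -0.002]
force: [-6.7, -0.4, 4.5]
finger_gap: -0.001
gripper_force: 3.4
t: 9.68
tcp_pos: [0.5866, 0.0924, 0.1984]
tool_rot: [0.032, 0.999, -0.0, -0.005]
force: [-9.6, 0.1, 7.5]
finger_gap: -0.002
gripper_force: 4.9
t: 9.93
tcp_pos: [0.5872, 0.0924, 0.1984]
tool_rot: [0.032, 0.999, -0.0, -0.006]
force: [-12.0, 0.3, 9.8]
finger_gap: 0.0
gripper_force: 6.1
```

Hard stop reached. I'll let go, retreat towards the tins and look.

```bash
python3 -m jog '{"linear":[[-30,2,0],[-50,3,0],[-50,3,0],[0,-20,50],[0,-45,40],[10,-60,0],[10,-60,0],[10,-60,0],[0,-60,0],[0,0,0],[0,0,0],[0,0,0]],"turn":[0,0,0,0,0,0,0,0,0,0,0,0]}' 1; python3 -m jog '{"linear":[[0,0,0],[0,0,0],[0,0,0],[0,0,0],[0,0,0],[0,0,0],[0,0,0],[0,0,0],[0,0,0],[0,0,0],[0,0,0],[0,0,0]],"turn":[0,0,0,0,0,0,0,0,0,0,0,0]}';python3 - <<'E'
from h import *
im=shot("top","top6");cv2.imwrite("pics/c6.png",cv2.resize(im[110:260,150:350],None,fx=4,fy=4,interpolation=cv2.INTER_CUBIC));print(tcp())
print(labels(im,(390,170,530,350)))
E
```

```text
t: 11.42
tcp_pos: [0.4908, -0.2036, 0.2886]
tool_rot: [0.031, 1.0, 0.0, -0.0]
force: [0.1, 0.2, 0.5]
finger_gap: 1.0
gripper_force: 0.0
t: 12.92
tcp_pos: [0.4908, -0.2049, 0.2886]
tool_rot: [0.032, 0.999, -0.0, 0.0]
force: [0.5, -0.4, 0.1]
finger_gap: 0.998
gripper_force: 0.0
(array([ 490.8, -204.9,  288.6]), np.float64(86.3), array([-0.2, -0.2, -0.7]), 0.999, 12.97)
[(614.6, -147.4, 59.8, 32.2, 18.8, [397.0, 197.0]), (651.6, -158.4, 85.2, 40.4, 16.6, [401.0, 175.0])]
```

View pics/c6.png

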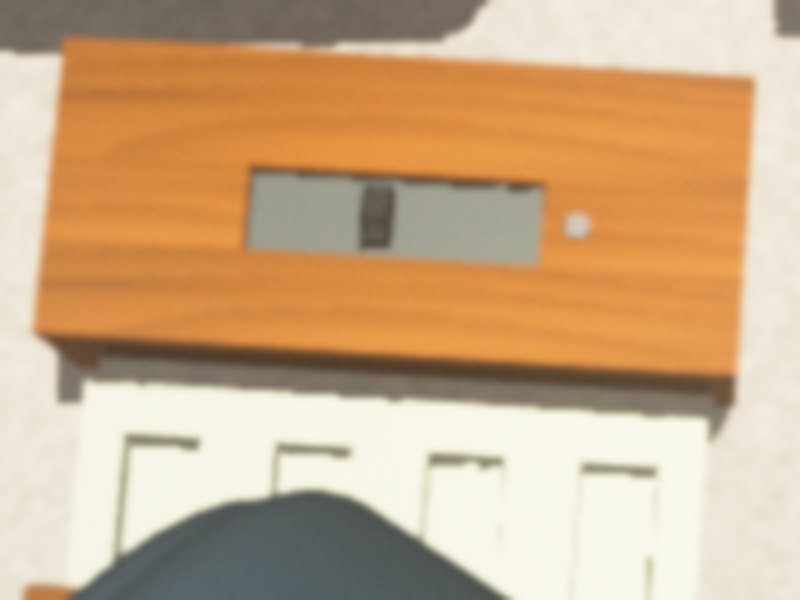

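The drawer is out and the switch is at the left (crop (377,217), unlocked). The pocket back edges run at crop y of about 437–466, with left ends at x = 125, 275, 428 and 581. I'll move the arm aside to see the tins and pockets.

```bash
python3 -m jog '{"linear":[[-5,55,10],[-5,60,10],[-10,60,0],[-10,60,0],[-20,58,0],[-20,58,0],[-20,58,0],[-20,58,0],[-20,58,0],[-20,58,0],[0,0,0]],"turn":[0,0,0,0,0,0,0,0,0,0,0]}'
python3 - <<'E'
from h import *
im=shot("top","top7");cv2.imwrite("pics/c7.png",cv2.resize(im[180:260,160:350],None,fx=4,fy=4,interpolation=cv2.INTER_CUBIC));print(tcp())
print(im[196,425],im[240,400])
for t in(180,190,200,210,220,230):print(t,labels(im,(390,170,530,350),thr=t))
E
```

```text
t: 14.35
tcp_pos: [0.339, 0.3816, 0.3088]
tool_rot: [0.029, 1.0, 0.001, 0.001]
force: [0.3, 0.1, 0.1]
finger_gap: 1.002
gripper_force: 0.0
(array([339.7, 379.7, 308.6]), np.float64(86.6), array([ 0. , -0.3,  0. ]), 0.997, 14.4)
[163 190 196] [143 156 166]
180 [(412.8, -198.7, 24.8, 30.9, 11.4, [431.0, 323.0]), (516.3, -202.1, -1.5, 11.3, 30.9, [431.0, 257.0]), (599.3, -306.7, 16.2, 30.5, 10.6, [494.0, 206.0]), (615.4, -194.7, 15.6, 31.5, 11.5, [425.0, 196.0])]
190 []
200 []
210 []
220 []
230 []
```

View pics/c7.png

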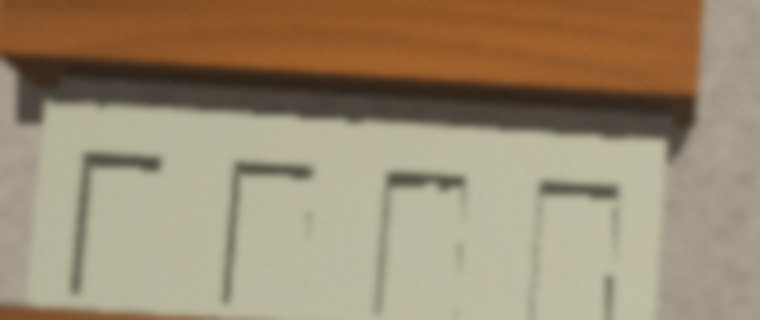

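The tins are unmoved. The pocket back corners at rim level, in crop pixels, are p3 (86,154)–(161,158), p2 (236,162)–(312,166), p1 (388,173)–(465,178) and p0 (540,183)–(618,187).

Run:
```python
from h import *
p,f,M=fitunit()
px=(np.float64([(86,154),(161,158),(236,162),(312,166),(388,173),(465,178),(540,183),(618,187)])+.5)/4-.5+[160,180]
w=p2w("top",px,.026)-p[:2];c,s=np.cos(p[2]),np.sin(p[2])
u=np.c_[w@[c,s],w@[-s,c]];print(np.round(u*1000,1).tolist())
e=np.repeat([93,31,-31,-93],2)+np.tile([16,-16],4); print("y bias",np.round(np.median(u[:,1]*1000-e),2),"back x",np.median(u[:,0])*1000)
pc=np.median(u[:,0])-.029; yb=np.median(u[:,1]-e/1000)
for i,y in enumerate([-.093,-.031,.031,.093]): print("pocket",i,np.round(M(p,[(pc,y+yb,.012)])*1000,1))
```

```text
[[-30.4, 108.0], [-30.1, 77.0], [-29.9, 46.3], [-29.6, 15.2], [-30.6, -15.7], [-30.7, -47.0], [-30.8, -77.3], [-30.5, -108.8]]
y bias -0.15 back x -30.41562174911907
pocket 0 [[540.5   2.3  12. ]]
pocket 1 [[544.7  64.2  12. ]]
pocket 2 [[549. 126.  12.]]
pocket 3 [[553.2 187.9  12. ]]
```

```bash
python3 -m jog '{"linear":[[10,-40,0],[16,-54,0],[16,-54,0],[16,-54,0],[16,-54,0],[16,-54,0],[16,-54,0],[16,-54,0],[16,-54,0],[16,-54,-20],[16,-50,-20],[0,0,0]],"turn":[0.05,0.05,0.05,0.05,0.05,0.05,0.05,0.05,0.05,0.05,0.05,0.05]}' 0.6 40; python3 -c "
from h import *;print(tcp())"
```

```text
t: 15.9
tcp_pos: [0.5105, -0.2033, 0.2673]
tool_rot: [0.01, 1.0, -0.0, 0.0]
force: [0.1, 0.7, 0.3]
finger_gap: 0.6
gripper_force: 0.0
(array([ 510.5, -203.3,  267.3]), np.float64(88.9), array([0.1, 0.7, 0.3]), 0.6, 15.9)
```

```bash
python3 -m jog '{"linear":[[5,1.5,-25],[0,0,-25],[0,0,-15],[0,0,-10],[0,0,-3],[0,0,0]],"turn":[0.1,0,0,0,0,0]}'; python3 -m jog '{"linear":[[0,0,0],[0,0,0],[0,0,0],[0,0,0],[0,0,0]],"turn":[0,0,0,0,0]}' 0 40
```

```text
t: 16.65
tcp_pos: [0.5159, -0.1964, 0.191]
tool_rot: [0.002, 1.0, -0.0, 0.0]
force: [-0.8, -0.0, 1.5]
finger_gap: 0.597
gripper_force: 0.0
t: 17.27
tcp_pos: [0.5162, -0.1966, 0.1915]
tool_rot: [0.002, 1.0, -0.001, 0.001]
force: [-0.8, 0.6, 5.9]
finger_gap: 0.319
gripper_force: 41.0
```

```bash
python3 -m jog '{"linear":[[0,0,35],[0,0,40],[4,45,0],[5,55,0],[5,55,0],[5,55,0],[5,55,0],[5,55,0],[5,45,0],[3,19.5,0],[0,0,0],[0,0,0]],"turn":[0,0,-0.1,-0.1,-0.1,-0.1,-0.1,-0.1,-0.1,-0.05,0,0]}';python3 - <<'E'
from h import *
print(tcp());im=shot("top");
print(labels(im,(390,170,530,350),thr=165),labels(im,(390,170,530,350),thr=180))
E
```

```text
t: 18.77
tcp_pos: [0.5524, 0.1874, 0.2653]
tool_rot: [0.034, 0.999, -0.0, -0.001]
force: [-0.4, -0.3, -1.4]
finger_gap: 0.319
gripper_force: 40.3
(array([552.4, 187.4, 265.3]), np.float64(86.0), array([-0.4, -0.3, -1.4]), 0.319, 18.77)
[] [(395.6, -331.5, 2.4, 53.5, 32.8, [512.0, 333.0]), (412.9, -198.7, 25.7, 34.9, 15.3, [431.0, 323.0]), (431.4, -227.0, 58.7, 22.8, 19.4, [448.0, 312.0]), (457.4, -224.9, 36.0, 30.9, 15.1, [446.0, 294.0]), (460.4, -144.1, 4.3, 38.3, 21.7, [395.0, 294.0]), (459.0, -194.3, 28.1, 42.7, 19.5, [428.0, 291.0]), (450.6, -270.3, 17.0, 65.1, 31.7, [476.0, 297.0]), (475.5, -236.9, -51.5, 18.8, 32.9, [454.0, 281.0]), (494.5, -181.6, -19.3, 11.9, 21.8, [419.0, 270.0]), (505.7, -193.7, 48.6, 52.5, 33.1, [428.0, 265.0]), (513.4, -151.6, -85.1, 20.2, 28.9, [399.0, 260.0]), (531.1, -358.1, -26.6, 14.7, 21.8, [526.0, 248.0]), (544.5, -147.1, 87.1, 22.7, 17.0, [397.0, 240.0]), (597.7, -337.3, 13.8, 29.2, 27.3, [511.0, 206.0]), (599.4, -306.5, 17.2, 35.0, 14.9, [494.0, 206.0]), (615.4, -194.7, 16.0, 35.7, 15.5, [425.0, 196.0]), (626.9, -152.1, 46.0, 32.0, 16.1, [399.0, 189.0])]
```

```bash
python3 -m jog '{"linear":[[0.8,0.5,-15],[0,0,-15],[0,0,-10],[0,0,-5],[0,0,-3],[0,0,0],[0,0,0]],"turn":[0,0,0,0,0,0,0]}'; python3 -m jog '{"linear":[[0,0,-1.5],[0,0,-1.5],[0,0,0]],"turn":[0,0,0]}'
```

```text
t: 19.7
tcp_pos: [0.5537, 0.1887, 0.218]
tool_rot: [0.034, 0.999, 0.0, 0.0]
force: [-0.6, -1.1, -0.5]
finger_gap: 0.317
gripper_force: 40.3
t: 20.08
tcp_pos: [0.5535, 0.1886, 0.2145]
tool_rot: [0.034, 0.999, -0.0, -0.0]
force: [0.4, 1.0, -0.2]
finger_gap: 0.32
gripper_force: 40.3
```

```bash
python3 -m jog '{"linear":[[0,0,-2],[0,0,-2],[0,0,-2],[0,0,0]],"turn":[0,0,0,0]}'; python3 -m jog '{"linear":[[0,0,-2],[0,0,-1.5],[0,0,0]],"turn":[0,0,0]}'
```

```text
t: 20.58
tcp_pos: [0.5535, 0.1886, 0.2084]
tool_rot: [0.034, 0.999, -0.0, -0.0]
force: [0.1, -0.3, -0.2]
finger_gap: 0.313
gripper_force: 40.3
t: 20.95
tcp_pos: [0.5536, 0.1886, 0.205]
tool_rot: [0.034, 0.999, -0.0, -0.0]
force: [-0.6, 0.2, -0.4]
finger_gap: 0.315
gripper_force: 40.3
```

```bash
python3 -m jog '{"linear":[[0,0,-1],[0,0,-1],[0,0,0]],"turn":[0,0,0]}'; python3 -m jog '{"linear":[[0,0,0],[0,0,0],[0,0,2],[0,0,20],[0,0,40],[0,0,0]],"turn":[0,0,0,0,0,0]}' 0.48
cat >> h.py <<'E'
def tins(im):
    g=im[150:360,385:530].astype(float); im2=np.clip(im*(160/np.median(g)),0,255).astype(np.uint8); best=[]
    for t in(165,170,175,180,185):
        r=[x for x in labels(im2,(380,150,600,380),thr=t) if 29<max(x[3:5])<38 and 9<min(x[3:5])<18]
        best.append((t,r))
    return max(best,key=lambda b:(len(b[1]) if len(b[1])<=4 else 0))
E
python3 - <<'E'
from h import *
im=shot("top");print(tcp(),tins(im))
s=shot("scene");cv2.imwrite("pics/c8.png",cv2.resize(s[160:310,330:530],None,fx=4,fy=4,interpolation=cv2.INTER_CUBIC))
E
```

```text
t: 21.32
tcp_pos: [0.5536, 0.1886, 0.2035]
tool_rot: [0.034, 0.999, 0.0, 0.0]
force: [-1.0, 0.4, 1.7]
finger_gap: 0.313
gripper_force: 40.6
t: 22.08
tcp_pos: [0.5548, 0.1888, 0.268]
tool_rot: [0.034, 0.999, 0.001, 0.003]
force: [0.5, -0.0, -0.1]
finger_gap: 0.478
gripper_force: 0.0
(array([554.1, 188.7, 266.5]), np.float64(86.1), array([-0.6, -0.3,  0.4]), 0.479, 22.12) (165, [(374.3, -218.6, -37.3, 11.0, 35.1, [444.0, 347.0]), (412.9, -198.7, 25.7, 34.2, 14.6, [431.0, 323.0]), (599.4, -306.6, 17.8, 34.2, 14.2, [494.0, 206.0]), (615.4, -194.7, 15.5, 34.9, 14.8, [425.0, 196.0])])
```

View pics/c8.png

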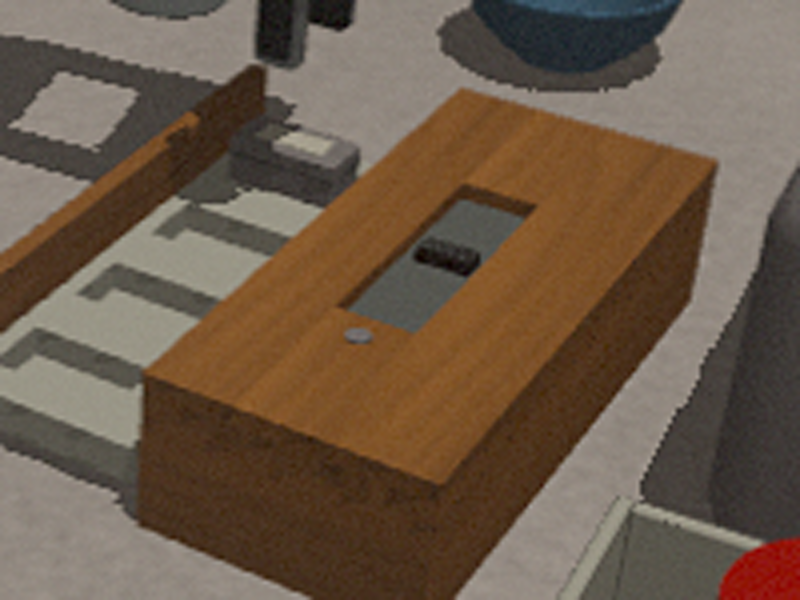

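The tin sits home in pocket 3 at scene crop (295,165). The other three are unchanged. Next is the tin at (615,-195).

```bash
python3 -m jog '{"linear":[[6,-35,5],[8,-50,0],[8,-50,0],[8,-50,0],[8,-50,0],[8,-50,0],[8,-50,0],[7,-40,0],[0,-9,0],[0,0,0],[0,0,0]],"turn":[0.4,0.5,0.5,0.5,0.5,0.5,0.5,0.5,0,0,0]}' 0.6; python3 -c "
from h import *;print(tcp())"
```

```text
t: 23.55
tcp_pos: [0.6141, -0.1938, 0.2694]
tool_rot: [-0.136, 0.991, 0.001, -0.001]
force: [-0.0, 0.2, -0.9]
finger_gap: 0.602
gripper_force: 0.0
(array([ 614.1, -193.8,  269.4]), np.float64(105.6), array([-0. ,  0.2, -0.9]), 0.602, 23.55)
```

```bash
python3 -m jog '{"linear":[[1.2,-0.8,-30],[0,0,-25],[0,0,-13],[0,0,-8],[0,0,-2.5],[0,0,0]],"turn":[0,0,0,0,0,0]}'; python3 -m jog '{"linear":[[0,0,0],[0,0,0],[0,0,0],[0,0,0],[0,0,0]],"turn":[0,0,0,0,0]}' 0 40
```

```text
t: 24.3
tcp_pos: [0.6161, -0.1962, 0.1922]
tool_rot: [-0.135, 0.991, -0.0, 0.0]
force: [0.2, 0.3, 0.4]
finger_gap: 0.598
gripper_force: 0.0
t: 24.92
tcp_pos: [0.6162, -0.1965, 0.1925]
tool_rot: [-0.135, 0.991, -0.001, 0.001]
force: [0.5, -0.5, 5.0]
finger_gap: 0.315
gripper_force: 40.5
```

```bash
python3 -m jog '{"linear":[[0,0,35],[0,0,40],[-8,38,0],[-10,48,0],[-10,48,0],[-10,48,0],[-10,48,0],[-10,48,0],[-9,45,0],[0,0,0],[0,0,0],[0,0,0]],"turn":[0,0,-0.5,-0.6,-0.6,-0.6,-0.6,-0.5,-0.5,0,0,0]}';python3 - <<'E'
from h import *
print(tcp());print(tins(shot("top")))
E
```

```text
t: 26.42
tcp_pos: [0.5492, 0.1256, 0.2665]
tool_rot: [0.035, 0.999, -0.0, 0.0]
force: [-0.7, -0.4, -1.3]
finger_gap: 0.321
gripper_force: 39.8
(array([549.2, 125.6, 266.5]), np.float64(86.0), array([-0.7, -0.4, -1.3]), 0.321, 26.43)
(165, [(412.9, -198.7, 25.7, 34.2, 14.6, [431.0, 322.0]), (599.4, -306.5, 17.0, 34.4, 14.2, [494.0, 206.0])])
```

```bash
python3 -m jog '{"linear":[[0.2,0.7,-15],[0,0,-15],[0,0,-10],[0,0,-5],[0,0,-3],[0,0,-2],[0,0,-2],[0,0,0],[0,0,0]],"turn":[0,0,0,0,0,0,0,0,0]}'; python3 -m jog '{"linear":[[0,0,-2],[0,0,-2],[0,0,-2],[0,0,0]],"turn":[0,0,0,0]}'; python3 -m jog '{"linear":[[0,0,-2],[0,0,-1.5],[0,0,-1],[0,0,0]],"turn":[0,0,0,0]}'
```

```text
t: 27.6
tcp_pos: [0.5492, 0.1272, 0.2148]
tool_rot: [0.034, 0.999, -0.0, 0.0]
force: [0.1, -3.4, 1.3]
finger_gap: 0.319
gripper_force: 40.1
t: 28.1
tcp_pos: [0.5489, 0.1273, 0.2082]
tool_rot: [0.034, 0.999, -0.0, -0.0]
force: [0.7, -4.5, -1.6]
finger_gap: 0.317
gripper_force: 39.8
t: 28.6
tcp_pos: [0.5489, 0.1273, 0.2045]
tool_rot: [0.034, 0.999, -0.0, -0.0]
force: [-1.2, -5.3, 4.0]
finger_gap: 0.313
gripper_force: 40.4
```

```bash
python3 -m jog '{"linear":[[0,-0.5,0],[0,0,0],[0,0,2],[0,0,20],[0,0,40],[0,0,0]],"turn":[0,0,0,0,0,0]}' 0.48
python3 - <<'E'
from h import *
print(tcp());print(tins(shot("top")))
E
```

```text
t: 29.35
tcp_pos: [0.5501, 0.1273, 0.2689]
tool_rot: [0.034, 0.999, 0.0, 0.003]
force: [0.2, 0.0, -0.1]
finger_gap: 0.482
gripper_force: 0.0
(array([550.1, 127.3, 268.9]), np.float64(86.1), array([ 0.2,  0. , -0.1]), 0.482, 29.35)
(165, [(413.0, -198.7, 25.3, 34.1, 14.5, [431.0, 322.0]), (599.4, -306.6, 17.5, 34.2, 14.2, [494.0, 206.0])])
```

```bash
python3 -m jog '{"linear":[[3,-35,5],[6,-52,0],[6,-52,0],[6,-52,0],[6,-52,0],[6,-52,0],[6,-52,0],[5,-50,0],[5,-37,0],[0,0,0],[0,0,0]],"turn":[0.4,0.5,0.5,0.5,0.5,0.5,0.5,0.5,0.36,0,0]}' 0.6; python3 -c "
from h import *;print(tcp())"
```

```text
t: 30.78
tcp_pos: [0.5973, -0.3062, 0.2696]
tool_rot: [-0.151, 0.989, 0.002, -0.001]
force: [-0.9, 0.7, -1.2]
finger_gap: 0.601
gripper_force: 0.0
(array([ 597.3, -306.2,  269.6]), np.float64(107.3), array([-0.9,  0.7, -1.2]), 0.601, 30.77)
```

```bash
python3 -m jog '{"linear":[[1.3,0.5,-30],[0,0,-25],[0,0,-13],[0,0,-8],[0,0,-2.5],[0,0,0]],"turn":[0,0,0,0,0,0]}'; python3 -m jog '{"linear":[[0,0,0],[0,0,0],[0,0,0],[0,0,0],[0,0,0]],"turn":[0,0,0,0,0]}' 0 40
```

```text
t: 31.52
tcp_pos: [0.5996, -0.3066, 0.1932]
tool_rot: [-0.151, 0.989, -0.0, 0.0]
force: [-0.3, -0.0, -0.1]
finger_gap: 0.598
gripper_force: 0.0
t: 32.15
tcp_pos: [0.5996, -0.3069, 0.1936]
tool_rot: [-0.151, 0.989, -0.001, 0.001]
force: [-0.1, 0.4, 4.9]
finger_gap: 0.315
gripper_force: 40.3
```

```bash
python3 -m jog '{"linear":[[0,0,35],[0,0,39],[-5,40,0],[-7,52,0],[-7,52,0],[-7,52,0],[-7,52,0],[-7,52,0],[-7,45,0],[-7.5,24,0],[0,0,0],[0,0,0]],"turn":[0,0,-0.5,-0.6,-0.6,-0.6,-0.6,-0.6,-0.5,-0.25,0,0]}';python3 - <<'E'
from h import *
print(tcp());print(tins(shot("top")))
E
```

```text
t: 33.65
tcp_pos: [0.545, 0.0621, 0.2664]
tool_rot: [0.034, 0.999, -0.0, 0.0]
force: [-0.3, -0.5, -0.1]
finger_gap: 0.317
gripper_force: 39.7
(array([545. ,  62.1, 266.4]), np.float64(86.1), array([-0.3, -0.5, -0.1]), 0.317, 33.65)
(165, [(412.9, -198.7, 25.3, 34.2, 14.5, [431.0, 322.0])])
```

```bash
python3 -m jog '{"linear":[[0,0.6,-15],[0,0,-15],[0,0,-10],[0,0,-5],[0,0,-3],[0,0,-2],[0,0,-2],[0,0,0],[0,0,0]],"turn":[0,0,0,0,0,0,0,0,0]}'; python3 -m jog '{"linear":[[0,0,-2],[0,0,-2],[0,0,-2],[0,0,0]],"turn":[0,0,0,0]}'; python3 -m jog '{"linear":[[0,0,-1.5],[0,0,-1],[0,0,-1],[0,0,0]],"turn":[0,0,0,0]}'
```

```text
t: 34.83
tcp_pos: [0.5449, 0.0631, 0.2148]
tool_rot: [0.034, 0.999, -0.0, 0.0]
force: [0.1, -0.1, -0.8]
finger_gap: 0.317
gripper_force: 39.7
t: 35.33
tcp_pos: [0.5447, 0.0631, 0.2084]
tool_rot: [0.034, 0.999, 0.0, -0.0]
force: [0.3, 0.9, -0.2]
finger_gap: 0.316
gripper_force: 39.7
t: 35.83
tcp_pos: [0.5448, 0.0631, 0.2055]
tool_rot: [0.034, 0.999, -0.0, 0.0]
force: [-1.2, -0.5, 2.5]
finger_gap: 0.315
gripper_force: 40.1
```

```bash
python3 -m jog '{"linear":[[0,0,0],[0,0,0],[0,0,2],[0,0,20],[0,0,40],[0,0,0]],"turn":[0,0,0,0,0,0]}' 0.48; python3 -c "
from h import *
print(tcp());print(tins(shot('top')))"
python3 -m jog '{"linear":[[-10,-25,5],[-20,-40,0],[-20,-40,0],[-20,-40,0],[-20,-40,0],[-20,-40,0],[-20,-35,0],[0,0,0],[0,0,0]],"turn":[0.7,0.86,0.86,0.86,0.86,0.86,0.86,0,0]}' 0.6; python3 -c "
from h import *;print(tcp())"
```

```text
t: 36.58
tcp_pos: [0.5459, 0.0631, 0.2697]
tool_rot: [0.034, 0.999, -0.0, 0.003]
force: [0.2, -0.3, 0.7]
finger_gap: 0.48
gripper_force: 0.0
(array([545.9,  63.1, 269.7]), np.float64(86.1), array([ 0.2, -0.3,  0.7]), 0.48, 36.58)
(165, [(412.9, -198.7, 25.0, 34.2, 14.6, [431.0, 322.0])])
t: 37.75
tcp_pos: [0.4145, -0.1965, 0.2715]
tool_rot: [-0.219, 0.976, 0.001, -0.001]
force: [0.7, 0.4, 0.0]
finger_gap: 0.598
gripper_force: 0.0
(array([ 414.5, -196.5,  271.5]), np.float64(115.3), array([0.7, 0.4, 0. ]), 0.598, 37.75)
```

```bash
python3 -m jog '{"linear":[[-1,-1.7,-30],[0,0,-25],[0,0,-14],[0,0,-8],[0,0,-2.5],[0,0,0]],"turn":[0,0,0,0,0,0]}'; python3 -m jog '{"linear":[[0,0,0],[0,0,0],[0,0,0],[0,0,0],[0,0,0]],"turn":[0,0,0,0,0]}' 0 40
```

```text
t: 38.5
tcp_pos: [0.414, -0.1986, 0.1929]
tool_rot: [-0.22, 0.975, -0.0, 0.0]
force: [0.2, -0.5, -0.3]
finger_gap: 0.6
gripper_force: 0.0
t: 39.12
tcp_pos: [0.4139, -0.1988, 0.1933]
tool_rot: [-0.22, 0.976, -0.001, 0.0]
force: [-0.6, -0.0, 5.5]
finger_gap: 0.316
gripper_force: 40.0
```

```bash
python3 -m jog '{"linear":[[0,0,35],[0,0,39],[15,24,0],[20,32,0],[20,32,0],[20,32,0],[20,32,0],[20,32,0],[12.5,16.5,0],[0,0,0],[0,0,0],[0,0,0]],"turn":[0,0,-0.8,-0.85,-0.85,-0.85,-0.85,-0.85,-0.82,0,0,0]}';python3 -c "
from h import *
print(tcp())"
```

```text
t: 40.62
tcp_pos: [0.5407, 0.0011, 0.2665]
tool_rot: [0.035, 0.999, 0.0, -0.001]
force: [0.2, 1.2, -1.6]
finger_gap: 0.315
gripper_force: 40.0
(array([540.7,   1.1, 266.5]), np.float64(86.0), array([ 0.2,  1.2, -1.6]), 0.315, 40.62)
```

```bash
python3 -m jog '{"linear":[[0.6,0.5,-15],[0,0,-15],[0,0,-10],[0,0,-5],[0,0,-3],[0,0,-2],[0,0,-2],[0,0,0],[0,0,0]],"turn":[0,0,0,0,0,0,0,0,0]}'; python3 -m jog '{"linear":[[0,0,-2],[0,0,-2],[0,0,-2],[0,0,0]],"turn":[0,0,0,0]}'; python3 -m jog '{"linear":[[0,0,-1.5],[0,0,-1],[0,0,-1],[0,0,0]],"turn":[0,0,0,0]}'
```

```text
t: 41.75
tcp_pos: [0.542, 0.0024, 0.2148]
tool_rot: [0.034, 0.999, -0.0, 0.0]
force: [0.2, -0.3, -1.7]
finger_gap: 0.317
gripper_force: 40.0
t: 42.25
tcp_pos: [0.5418, 0.0024, 0.2084]
tool_rot: [0.034, 0.999, 0.0, -0.0]
force: [0.5, -0.2, -1.7]
finger_gap: 0.315
gripper_force: 40.0
t: 42.75
tcp_pos: [0.5419, 0.0024, 0.2053]
tool_rot: [0.034, 0.999, -0.0, 0.0]
force: [-1.1, 0.3, 1.2]
finger_gap: 0.316
gripper_force: 40.2
```

```bash
python3 -m jog '{"linear":[[0,0,0],[0,0,0],[0,0,2],[0,0,20],[0,0,40],[-10,10,0],[-25,30,0],[-25,30,0],[-20,28,0],[0,0,0],[0,0,0]],"turn":[0,0,0,0,0,0,0,0,0,0,0]}' 0.48
python3 - <<'E'
from h import *
print(tcp()); s=shot("scene");cv2.imwrite("pics/c9.png",cv2.resize(s[160:310,330:530],None,fx=4,fy=4,interpolation=cv2.INTER_CUBIC))
E
```

```text
t: 44.12
tcp_pos: [0.4622, 0.1004, 0.2669]
tool_rot: [0.034, 0.999, -0.0, 0.0]
force: [-0.3, -0.6, -0.2]
finger_gap: 0.478
gripper_force: 0.0
(array([462.2, 100.4, 266.9]), np.float64(86.1), array([-0.3, -0.6, -0.2]), 0.478, 44.12)
```

View pics/c9.png

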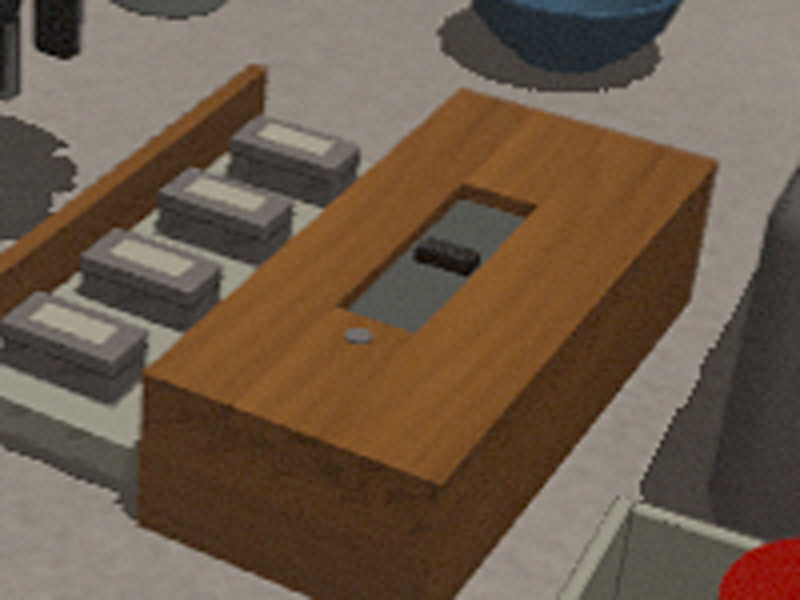

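All four tins sit level in their pockets, and the switch is still unlocked. Now I'll push the drawer shut.

```bash
python3 -m jog '{"linear":[[0,0,-30],[0,0,-30],[0,0,-8],[10,-0.7,0],[9,-0.6,0],[8,-0.6,0],[8,-0.6,0],[8,-0.6,0],[8,-0.6,0],[8,-0.6,0],[8,-0.6,0],[8,-0.6,0]],"turn":[0,0,0,0,0,0,0,0,0,0,0,0]}' 0; python3 -m jog '{"linear":[[8,-0.6,0],[8,-0.6,0],[8,-0.6,0],[8,-0.6,0],[6,-0.4,0],[5,-0.3,0],[0,0,0],[0,0,0]],"turn":[0,0,0,0,0,0,0,0]}'
```

```text
t: 45.68
tcp_pos: [0.5373, 0.095, 0.1991]
tool_rot: [0.034, 0.999, 0.0, -0.0]
force: [-4.4, 1.9, 3.2]
finger_gap: -0.001
gripper_force: 2.4
t: 46.68
tcp_pos: [0.5804, 0.0918, 0.199]
tool_rot: [0.034, 0.999, 0.0, 0.001]
force: [-2.4, 1.1, -0.1]
finger_gap: -0.001
gripper_force: 1.3
```

```bash
python3 -m jog '{"linear":[[3,-0.2,0],[3,-0.2,0],[0,0,0],[0,0,0]],"turn":[0,0,0,0]}'; python3 -m jog '{"linear":[[2,-0.1,0],[2,-0.1,0],[0,0,0]],"turn":[0,0,0]}'
```

```text
t: 47.18
tcp_pos: [0.5854, 0.0915, 0.199]
tool_rot: [0.034, 0.999, 0.0, -0.001]
force: [-4.6, 1.8, 3.7]
finger_gap: 0.001
gripper_force: 2.5
t: 47.55
tcp_pos: [0.5869, 0.0915, 0.199]
tool_rot: [0.034, 0.999, -0.0, -0.005]
force: [-11.8, 1.1, 8.9]
finger_gap: 0.0
gripper_force: 5.8
```

```bash
python3 -m jog '{"linear":[[-20,1.5,0],[-25,1.5,0],[0,0,45],[0,0,45],[0,0,0],[0,0,0],[0,0,0],[0,0,0]],"turn":[0,0,0,0,0,0,0,0]}'
python3 - <<'E'
from h import *
print(tcp()); s=shot("scene");cv2.imwrite("pics/c10.png",cv2.resize(s[160:310,330:530],None,fx=4,fy=4,interpolation=cv2.INTER_CUBIC))
E
```

```text
t: 48.55
tcp_pos: [0.5448, 0.0941, 0.2879]
tool_rot: [0.034, 0.999, -0.0, -0.001]
force: [0.8, 0.1, 0.4]
finger_gap: -0.001
gripper_force: 0.0
(array([544.8,  94.1, 287.9]), np.float64(86.1), array([0.8, 0.1, 0.4]), -0.001, 48.55)
```

View pics/c10.png

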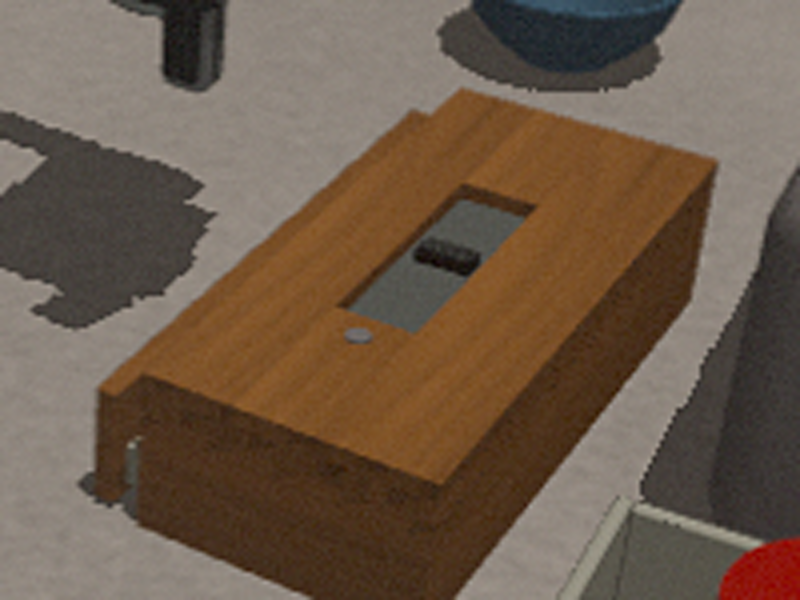

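The drawer is latched shut with the same small gap as at the start. The switch is still at the unlocked end (crop (447,256)). Now I'll lock it.

```bash
python3 -m jog '{"linear":[[30,8,0],[40,10,0],[40,10,0],[9,2.2,0],[0,0,0],[0,0,-20],[0,0,-8],[0,0,0],[0,0,0]],"turn":[0,0,0,0,0,0,0,0,0]}'
```

```text
t: 49.72
tcp_pos: [0.6639, 0.1243, 0.2612]
tool_rot: [0.034, 0.999, 0.0, 0.0]
force: [1.5, -0.3, 0.0]
finger_gap: 0.004
gripper_force: 0.0
```

```bash
python3 -m jog '{"linear":[[0,0,-6],[0,0,-6],[0,0,-4],[0,0,-3],[0,0,-3],[0,0,0],[-0.3,-4,0],[-0.3,-4,0],[-0.3,-4,0],[-0.2,-3,0],[0,0,0]],"turn":[0,0,0,0,0,0,0,0,0,0,0]}';python3 -m jog '{"linear":[[-0.2,-3,0],[-0.2,-3,0],[-0.2,-3,0],[-0.2,-3,0],[0,0,0]],"turn":[0,0,0,0,0]}';python3 -m jog '{"linear":[[-0.2,-2,0],[0,0,0]],"turn":[0,0]}'
```

```text
t: 51.1
tcp_pos: [0.6628, 0.109, 0.2392]
tool_rot: [0.035, 0.999, -0.0, 0.0]
force: [1.2, 0.2, -0.4]
finger_gap: -0.001
gripper_force: 0.0
t: 51.72
tcp_pos: [0.662, 0.0971, 0.2391]
tool_rot: [0.034, 0.999, -0.0, -0.0]
force: [1.1, 1.3, -0.5]
finger_gap: -0.004
gripper_force: 0.2
t: 51.98
tcp_pos: [0.6618, 0.0952, 0.2391]
tool_rot: [0.034, 0.999, -0.0, -0.0]
force: [0.8, 2.2, 0.0]
finger_gap: -0.005
gripper_force: 0.4
```

```bash
python3 -m jog '{"linear":[[-0.2,-2,0],[-0.1,-1.5,0],[0,0,0]],"turn":[0,0,0]}';python3 -m jog '{"linear":[[-0.1,-2,0],[0,0,0]],"turn":[0,0]}';python3 -m jog '{"linear":[[-0.1,-2,0],[0,0,0]],"turn":[0,0]}'
```

```text
t: 52.35
tcp_pos: [0.6615, 0.0917, 0.2391]
tool_rot: [0.034, 0.999, -0.0, 0.0]
force: [0.6, 0.7, 0.1]
finger_gap: 0.002
gripper_force: 0.5
t: 52.6
tcp_pos: [0.6614, 0.091, 0.2392]
tool_rot: [0.035, 0.999, 0.001, 0.0]
force: [1.3, 6.5, -0.6]
finger_gap: -0.002
gripper_force: 2.9
t: 52.85
tcp_pos: [0.6613, 0.0903, 0.2391]
tool_rot: [0.035, 0.999, 0.003, 0.0]
force: [1.1, 9.2, -0.8]
finger_gap: 0.001
gripper_force: 5.1
```

```bash
python3 -m jog '{"linear":[[-0.1,-2,0],[0,0,0],[0.5,10,0],[0.3,5,0],[0,0,30],[0,0,40],[-40,30,0],[-40,50,0],[-40,50,0],[-40,50,0],[-30,50,0],[0,0,0]],"turn":[0,0,0,0,0,0,0,0,0,0,0,0]}'
python3 - <<'E'
from h import *
print(tcp()); cv2.imwrite("pics/c11.png",np.hstack([cv2.resize(shot("top")[100:360,150:550],(520,338)),cv2.resize(shot("scene")[160:310,380:504],(279,338))]))
E
```

```text
t: 54.35
tcp_pos: [0.4723, 0.3299, 0.3092]
tool_rot: [0.031, 1.0, -0.0, -0.0]
force: [1.3, -0.3, -0.2]
finger_gap: 0.002
gripper_force: 0.0
(array([472.3, 329.9, 309.2]), np.float64(86.4), array([ 1.3, -0.3, -0.2]), 0.002, 54.35)
```

View pics/c11.png

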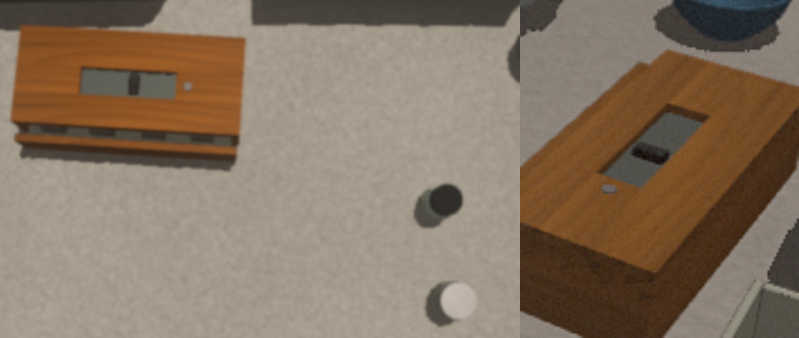

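The drawer is shut, and the switch is at the stud-side end (composite picture (134,84), its original spot). The jar and can are upright, and no tins are left on the counter.

```bash
python3 -c "
from station import *
print(sign_off())"
```

```text
the job is handed in; nothing more can be done
None
```

All four tins are upright in their own pockets, the drawer is latched shut, the switch is back at locked, the jar and can still stand, and the job was handed in at about 54 s.

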